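# Pull the spring clip off the square-ended shaft

### The job

Take the hooked pick out of the rack, catch its hook in the pull loop of the spring clip on the square-ended shaft, and pull the clip sideways right off the shaft, leaving it lying on top of its block. Then hang the pick back upright in the rack hole it came from. Do not touch the clip with the fingers, and leave the clip on the round-ended shaft where it is.

Things in the scene. Friction and masses are not known exactly. Their poses are not given: they have to be found in the camera images.
- pick_grip (a point): Centre of the black square handle (22 x 22 x 60 mm) of the hooked pick, 0.12 kg, hung upright in a 38 mm square hole of a plywood rack 100 mm high. Below: steel guard 56 mm across, its underside (35 mm below here) resting on the rack; 5 mm shank, lowest point 110 mm below here, bent into a toe reaching 14.5 mm along +x; a black rib on the guard points so too. z up. Rack's other tool: round handle.
- clip_ring (a point): Ring centre of the steel wire clip (5 mm wire, 40 g) on the square-ended shaft. Ring 32 mm across, flat on the block, sprung in a groove, open at -x: it leaves only sideways along its +x, snapping out under 5 to 10 N (grip the pick firmly, fingers closing along its toe), free after 25 mm. Pull loop at +x: opening x 16 to 44 mm, 28 mm wide; outer bar across at x = 47, 13.5 mm above here. z up.
- block: Fixed bearing block, about 175 x 100 mm, flat top 40 mm above the bench, with the square-ended upright shaft. Origin on the shaft's axis at bench height; z up; the flat top reaches 47 mm behind, 117 mm ahead (+x) and 45 mm to each side of the shaft. Above the clip's groove (20 mm across) is a collar 28 mm across; the 20 mm square end stops 81 mm above the bench.
- spare_clip_ring (a point): Ring centre of the identical clip on the other block, whose shaft has a thin round end (12 mm): leave it alone.
Mind the look-alikes: they are no part of the job. Leave any orange or white look-alike of the part that bears pick_grip alone.

How it is judged (in metres and radians):
On the way:
1. the clip is pulled clear of the shaft by the pick: ring centre over 26 mm from the shaft's axis, with the pick's hook at the clip (horizontal distance between clip_ring and block above 0.026 m and horizontal distance between pick_grip and clip_ring below 0.075 m and z of pick_grip in the frame of clip_ring below 0.15 m), for 0.1 s.
At the end, for the whole second after the job is handed in: The clip's ring centre is more than 26 mm (horizontally) from the shaft's axis and the clip lies still on top of its block (ring centre 35 to 55 mm above the bench); the pick hangs still and upright (within 10 degrees) in the rack hole it came from, its handle within 22 mm of where it started (horizontal distance between clip_ring and block above 0.026 m and z of clip_ring in the frame of block between 0.035 and 0.055 m and linear speed of each of clip, pick below 0.03 m/s and distance of pick_grip from where it was at the start of the episode below 0.022 m and angle between pick_grip's own z axis and vertical below 0.17 rad); the robot touches nothing.
It fails at once if the fingers touch the clip (contact force between the fingers and clip above 0.5 N).
It fails at once if the clip on the round-ended shaft is disturbed by more than 10 mm (distance of spare_clip_ring from where it was at the start of the episode above 0.01 m).
It also fails if it takes over 48 s, if anything falls off the work surface, if the arm or the gripper's body presses on something with over 40 N, if the wrist force passes 120 N, or if a joint passes its speed limit or range.

### The arm

A 7-joint arm with a two-finger parallel gripper is mounted at the origin on the work surface. World frame = base frame: x ahead of the robot, y to its left, z up, the work surface at z = 0. Lengths are in mm, angles in rad, forces in N, time in s.
With the tool pointing down it reaches from about 400 to 875 mm from the base axis. Payload 4.4 kg.
Tool frame: the origin (TCP) lies on the centre line of the jaws, within the pads' length; the fingertips stand 25 mm ahead of it and the grasp point (between the pads) lies 6 mm ahead of it (ctrl.finger_overhang is the distance from the TCP to the fingertips, in mm); z points along the fingers, y is the line along which they close (so a half turn about z gives the same grasp; the last joint's range is limited). The gripper opens to 85 mm and grips with 20 to 120 N. Pads are 22 mm wide; open, the fingers measure 114 mm over their backs; the gripper's body (76 mm by 85 mm) begins 54 mm behind the grasp point. The pads swing forward as they close: fully open they stand 13 mm farther back than shut.
Start: joints at [-1.389, 0.628, 0.038, 1.517, -0.027, 0.996, -0.02], TCP at [159.402, 630.165, 256.313] pointing down, gripper open.
Joint ranges: [-3.06, 3.06], [-0.37, 2.12], [-1.25, 1.32], [0.18, 2.47], [-1.1, 4.24], [0.23, 1.98], [-2.94, 2.94]. Speed limits (rad/s): [2.57, 2.57, 3.14, 3.14, 3.14, 3.14, 3.14].

### API

Orientations are given as [roll, pitch, yaw] about the fixed x, y, z axes, in that order (R = Rz(yaw) Ry(pitch) Rx(roll)).
In Python, from cell import ctrl gives the robot as it stands. The module is installed in compiled form; this text tells all that it offers.
- The arm moves only by the tool play_rows, never from a script. Its argument "targets" is a list of rows, each a list of 5 numbers: the closure, from 0 (fully open) to 1 (shut), then the shift along the tool's x, y, z in cm, then the turn about the tool's z in degrees. In form: [[gripper, dx, dy, dz, spin], ...]. A call has 1 to 10 rows; each row is the pose to reach, as a shift and turn from the pose commanded when the call began, along the tool's axes at that moment; what a row does not reach only later rows make up. A row lasts 1/10 s, in which the tool goes at most 50 mm and 8.59 degrees, less where a joint would pass 70% of its speed; a pose out of reach is approached as far as the arm can. A call with a gripper value outside its range is refused whole. The fingers move at their own pace and stop on an object; the grip force is fixed at half the most. Time passes only in rows, so rows that repeat a pose let the fingers close. It gives the time, the measured TCP pose, the force, the opening and the grip force at its end, in the units of the state.
- ctrl.read_state(): the state, without advancing time (a new reading comes with each control period).
- ctrl.get_image(name): name is "side" or "top"; returns (picture, depth): 420x560x3 uint8, red, green, blue; 420x560 float32, mm along the optical axis (not along the pixel's ray), 0 where there is no reading.
- ctrl.calibration(name): a dict with "vfov" (degrees; the focal length in pixels is half the picture's height over the tangent of half this angle, whatever the lens; pixels are square), "cx", "cy" (the principal point, pixels), "extrinsics" (4x4, takes a point from camera to world coordinates). Camera axes: x right, y down, z forward; pixel columns grow to the right and rows downward; lengths in mm; the calibration is good to about 2 mm. A picture is of the moment at which its call begins. calibration takes no time and is no camera call.
- ctrl.finish_job(): hands the job in; it is judged then, once.
Trained networks look in the newest picture that a camera, given by its name, has taken for a name from the list of things; names that differ only in an ending like _2 or _b are one class to them, and where a whole thing is asked for, a point or a joint stands for the part that bears it (a point fixed in the world has none). Each returns a list of dicts, best first, with "confidence" (0 to 1); they miss things now and then, are a little off and sometimes report something else, mostly with a low value. They report only what shows in the picture. A call takes as long as a camera call. They do not tell look-alikes from the thing itself.
- ctrl.search_frame(camera, name): "bbox" ([left, top, right, bottom] in pixels, round what is visible of it).
- ctrl.trace(camera, name): "pixels" (420x560 bool, what is visible of it) and "bbox" ([left, top, right, bottom] in pixels, round what is visible of it).
The state is a dict: "clock": time; "qpos": joint angles; "qd": joint speeds; "tau": joint torques, N m; "eef_pos": TCP position; "tool_rot": TCP orientation; "force": force on the tool from outside, world axes, zero at the start; "torque": the same for the moment, N m; "width": finger opening in mm; "gripper_force": force on a finger pad.
Only numpy, scipy, OpenCV 4.12 (cv2) and the standard library are available. Lean on these libraries where they do the work, as an engineer would, in place of code of your own. Each camera call takes 0.05 s, during which the arm holds its last target. There are 200 camera calls.

## Working session

There is one attempt and no reset: what is moved stays moved. The work goes in short steps, Python scripts to look and compute and a tool call to move; the robot and the scene stay as the last step left them, time stands still between calls to the robot, and variables do not carry over. Pictures are saved under pics/ and viewed, at most 10 in all, crops included, and the job is handed in when it is done.

Besides the shell and the picture viewer there is one more tool, called after ">>>" by a JSON object that holds its "api" and its "payload". play_rows: Moves the arm, as the interface text tells. Its arguments: {"type":"object","properties":{"targets":{"type":"array"}},"required":["targets"]}

```bash
mkdir -p pics
cat > h.py <<'E'
import numpy as np, cv2
from cell import ctrl
def cloud(name,depth):
    c=ctrl.calibration(name); f=210/np.tan(np.radians(c["vfov"])/2)
    v,u=np.mgrid[0:420,0:560]
    P=np.stack([(u-c["cx"])/f*depth,(v-c["cy"])/f*depth,depth],-1)
    E=np.array(c["extrinsics"]); W=P@E[:3,:3].T+E[:3,3]; W[depth==0]=np.nan
    return W
def shot(name,tag):
    im,d=ctrl.get_image(name); cv2.imwrite(f"pics/{tag}.png",im[:,:,::-1]); np.save(f"{tag}.npy",d); return im,cloud(name,d)
E
python3 - <<'E'
from h import *
s=ctrl.read_state(); print({k:np.round(v,3) for k,v in s.items()})
for n in("top","side"):
    im,W=shot(n,n+"0"); c=ctrl.calibration(n); print(n,c["vfov"],c["cx"],c["cy"],np.round(c["extrinsics"],3).tolist())
    for k in("pick_grip","clip_ring","block","spare_clip_ring"):
        for r in ctrl.trace(n,k):
            m=r["pixels"]; print(n,k,round(r["confidence"],2),r["bbox"],np.round(np.nanmedian(W[m],0)))
E
cd pics; python3 -c "
import cv2,numpy as np
for n in('top0','side0'):cv2.imwrite(n+'b.png',cv2.resize(cv2.imread(n+'.png'),(800,600)))"
```

```text
{'clock': np.float64(0.0), 'qpos': array([-1.389,  0.629,  0.038,  1.518, -0.027,  0.996, -0.02 ]), 'qd': array([ 0.001,  0.   , -0.   ,  0.   , -0.   ,  0.001, -0.001]), 'tau': array([ 0.0000e+00, -5.6341e+01,  1.2260e+00, -1.9344e+01,  1.1000e-02,
        1.1000e-02,  0.0000e+00]), 'eef_pos': array([159.251, 629.584, 255.391]), 'tool_rot': array([-3.14 ,  0.   ,  2.894]), 'force': array([0.258, 0.599, 0.416]), 'torque': array([-0.006, -0.01 ,  0.02 ]), 'gripper_force': np.float64(0.0), 'width': np.float64(85.184)}
top 46.74811333433031 276.63046240004337 210.27294658171834 [[-0.02, -0.996, 0.091, 343.139], [-1.0, 0.02, 0.001, 81.183], [-0.003, -0.091, -0.996, 1352.047], [0.0, 0.0, 0.0, 1.0]]
top pick_grip 0.77 [102.5, 247.5, 149.3, 271.1] [331. 460.  28.]
top pick_grip 0.61 [198.8, 202.0, 219.8, 223.4] [466. 254. 107.]
top pick_grip 0.56 [200.9, 136.1, 235.1, 183.8] [595. 256.  30.]
top pick_grip 0.56 [210.3, 257.7, 236.2, 274.5] [315. 236.  31.]
top block 0.77 [362.9, 162.3, 416.0, 232.4] [ 496. -224.   39.]
top spare_clip_ring 0.52 [299.3, 178.1, 305.8, 186.2] [540.   7.  56.]
side 49.92676797926712 280.4750501126524 207.87683283583505 [[0.961, -0.119, 0.25, 123.52], [-0.276, -0.489, 0.827, -1014.169], [0.024, -0.864, -0.503, 788.512], [0.0, 0.0, 0.0, 1.0]]
side pick_grip 0.85 [259.0, 168.2, 277.5, 203.7] [463. 250. 124.]
side pick_grip 0.58 [220.2, 196.6, 233.1, 229.3] [314. 248.  31.]
side pick_grip 0.55 [212.8, 172.8, 227.0, 192.5] [331. 467.  30.]
side pick_grip 0.48 [293.6, 193.2, 313.2, 210.8] [588. 252.  27.]
side clip_ring 0.38 [322.4, 286.4, 344.8, 304.4] [ 494. -249.   48.]
side block 0.63 [293.6, 276.2, 373.1, 335.2] [ 483. -254.   40.]
side spare_clip_ring 0.53 [293.8, 230.6, 315.9, 240.4] [515.   4.  48.]
```

View pics/top0b.png

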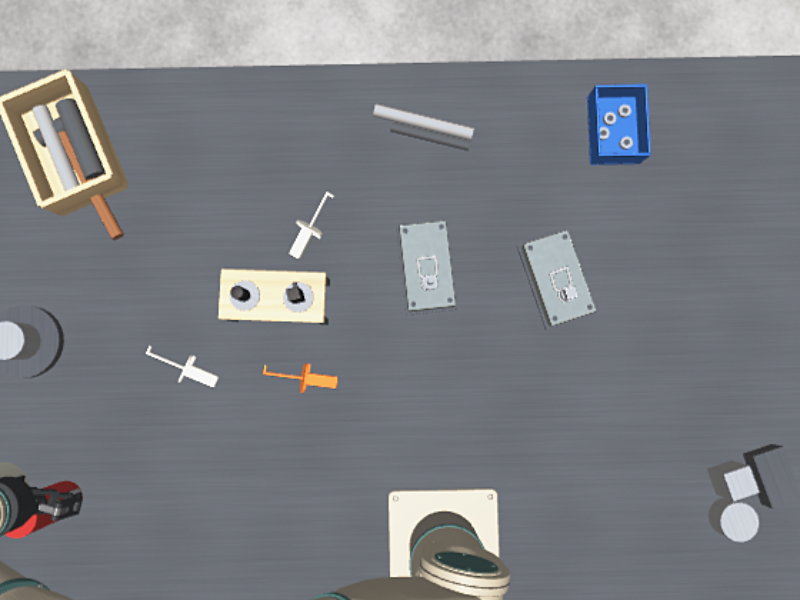

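View pics/side0b.png

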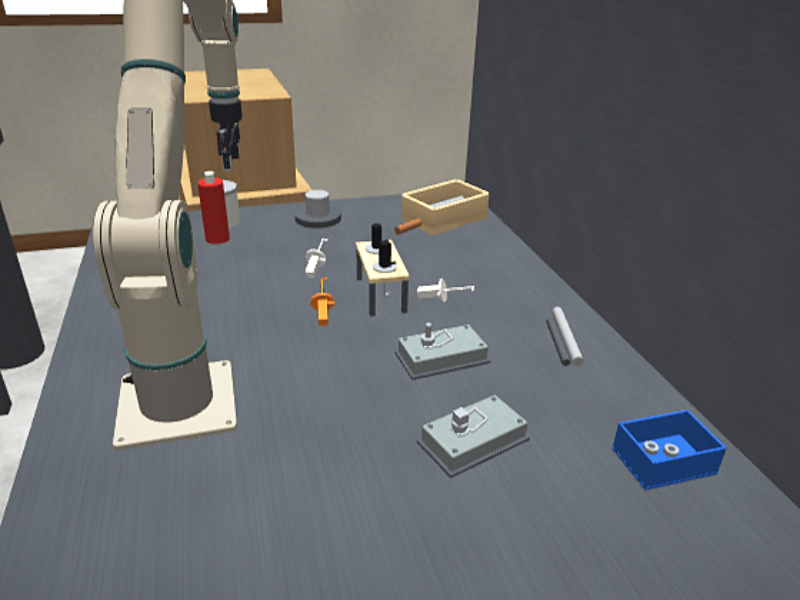

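Run:
```python
import cv2,numpy as np
t=cv2.imread('pics/top0.png');s=cv2.imread('pics/side0.png')
def c(i,u,v,w,h,k):return cv2.resize(i[v:v+h,u:u+w],(400,300),interpolation=cv2.INTER_CUBIC)
m=np.vstack([np.hstack([c(t,180,185,64,48,1),c(t,358,158,96,72,1)]),np.hstack([c(s,240,150,80,60,1),c(s,290,270,96,72,1)])])
cv2.imwrite('pics/m0.png',m)
```

```text
(no output)
```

View pics/m0.png

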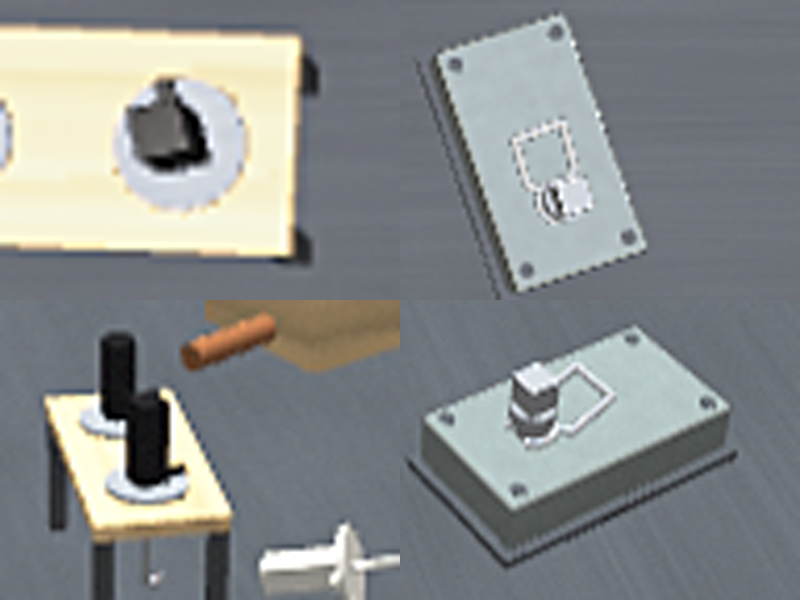

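Four candidates for the pick (small-image pixels): black square handle in the rack (209,212), round black handle in the rack (168,205), white ones (215,160)/(140,258), orange (223,265). The black square one with the rib fits. The square-ended shaft is on the right block, at (398,203). The crop confirms both.

```bash
cat > meas.py <<'E'
from h import *
ims={n:cv2.imread(f"pics/{n}0.png").astype(int) for n in("top","side")}
for n in("top","side"):
    W=cloud(n,np.load(n+"0.npy")); im=ims[n]; x,y,z=W[...,0],W[...,1],W[...,2]
    # block top
    m=(abs(z-40)<5)&(abs(x-500)<130)&(y<-130)&(y>-340)
    p=W[m][:,:2].astype(np.float32); k=cv2.connectedComponents(m.astype(np.uint8))[1]; 
    k=(k==np.bincount(k[m]).argmax()); p=W[k][:,:2].astype(np.float32)
    r=cv2.minAreaRect(p); print(n,"block",r,np.median(z[k]),k.sum())
    # shaft end
    m=(z>70)&(abs(x-500)<100)&(y<-150)&(y>-330); print(" shaft top",np.round(W[m].mean(0),1),np.round(np.percentile(z[m],95)),m.sum(),cv2.minAreaRect(W[m&(z>76)][:,:2].astype(np.float32)))
    reg=(abs(x-463)<45)&(abs(y-250)<45)
    dark=im.max(2)<90
    m=reg&(z>125); print(" handle",m.sum(),np.round(W[m].mean(0),1),"zmax",np.nanmax(z[m]))
    t=reg&(z>158); print(" handletop",t.sum(),np.round(W[t].mean(0),1),cv2.minAreaRect(W[t][:,:2].astype(np.float32)))
    sat=im.max(2)-im.min(2)
    g=reg&(abs(z-103)<8)&(sat<35)&(im.max(2)>130)
    h=cv2.convexHull(W[g][:,:2].astype(np.float32)); print(" guard",g.sum(),cv2.minEnclosingCircle(h),np.median(z[g]),W[g][:,:2].mean(0))
    # rack top
    m=(abs(z-100)<6)&(abs(x-463)<80)&(abs(y-290)<130); print(" rack",cv2.minAreaRect(W[m][:,:2].astype(np.float32)),np.median(z[m]))
    rb=reg&dark&(z>100)&(z<122); v,u=np.nonzero(rb); print(" lowdark",np.round(np.c_[u,v,W[rb]]).astype(int).tolist()[:40])
E
python3 meas.py
```

```text
top block ((501.5887451171875, -230.12930297851562), (164.6916961669922, 91.0823974609375), 17.052743911743164) 39.48179179740305 1701
 shaft top [ 467.5 -239.3   79.5] 84.0 66 ((467.87646484375, -240.1993408203125), (19.978429794311523, 20.290380477905273), 17.02766990661621)
 handle 108 [465.7 256.7 158.5] zmax 170.1995265549176
 handletop 79 [467.  258.5 164.2] ((466.9881591796875, 258.4480895996094), (22.517986297607422, 21.342716217041016), 15.646356582641602)
 guard 507 ((468.0088195800781, 251.7944793701172), 55.674137115478516) 101.40225948689658 [457.34861002 252.41850895]
 rack ((471.3258972167969, 307.21087646484375), (191.53456115722656, 90.70966339111328), 86.8904037475586) 100.03287786791952
 lowdark [[206, 198, 492, 264, 109], [207, 198, 492, 261, 111], [207, 199, 489, 261, 110], [212, 207, 468, 248, 111]]
side block ((499.55010986328125, -232.9459686279297), (166.47434997558594, 93.23245239257812), 17.500308990478516) 40.88779376696152 1380
 shaft top [ 465.3 -245.2   78.9] 83.0 86 ((466.671875, -242.3852996826172), (20.54787826538086, 23.232528686523438), 13.15932559
[... 695 characters left out ...]
272, 183, 475, 252, 117], [273, 183, 476, 246, 119], [276, 183, 490, 258, 112], [265, 184, 455, 267, 108], [266, 184, 456, 257, 113], [267, 184, 456, 247, 118], [268, 184, 461, 251, 115], [270, 184, 467, 249, 116], [271, 184, 470, 247, 116], [272, 184, 475, 254, 112], [273, 184, 478, 250, 114], [274, 184, 483, 257, 109], [275, 184, 486, 257, 109], [266, 185, 455, 255, 110], [267, 185, 459, 255, 110], [268, 185, 459, 243, 116], [269, 185, 462, 243, 116], [270, 185, 467, 247, 113], [271, 185, 471, 249, 111], [272, 185, 474, 250, 111], [273, 185, 477, 247, 112], [267, 186, 457, 249, 109], [268, 186, 460, 248, 110], [269, 186, 463, 245, 111], [270, 186, 467, 248, 109], [271, 186, 469, 244, 110]]
```

```bash
cat > clipfit.py <<'E'
from h import *
from scipy.optimize import differential_evolution as DE
def proj(n,P):
    c=ctrl.calibration(n); f=210/np.tan(np.radians(c["vfov"])/2); E=np.array(c["extrinsics"])
    Q=(P-E[:3,3])@E[:3,:3]; return np.c_[Q[:,0]/Q[:,2]*f+c["cx"],Q[:,1]/Q[:,2]*f+c["cy"]]
def seg(a,b,n=14): return np.linspace(a,b,n)
L=np.vstack([seg((14,16.5,2),(47,16.5,13.5)),seg((14,-16.5,2),(47,-16.5,13.5)),seg((47,-16.5,13.5),(47,16.5,13.5))])
def world(x,y,yaw,P=L,z=42.5):
    c,s=np.cos(yaw),np.sin(yaw); return P@np.array([[c,-s,0],[s,c,0],[0,0,1]]).T+[x,y,z]
def fit(tag_top,tag_side,x0,y0,yaw0,r=12,ryaw=.5):
    out={}
    for n,t in(("top",tag_top),("side",tag_side)):
        g=cv2.GaussianBlur(cv2.imread(f"pics/{t}.png"),(0,0),.7).min(2).astype(np.float32)
        def cost(p):
            q=proj(n,world(*p)).astype(np.float32); return -cv2.remap(g,q[None,:,0],q[None,:,1],1).mean()
        o=DE(cost,[(x0-r,x0+r),(y0-r,y0+r),(yaw0-ryaw,yaw0+ryaw)],seed=1); out[n]=o.x; print(n,np.round(o.x,2),o.fun)
    return out
if __name__=="__main__":
    o=fit("top0","side0",467,-241,.3)
    im=[]
    for n,(u,v) in(("top",(358,158)),("side",(290,270))):
        a=cv2.imread(f"pics/{n}0.png"); a=cv2.resize(a[v:v+72,u:u+96],None,fx=4,fy=4,interpolation=2)
        q=(proj(n,world(*o[n]))-[u,v]+.5)*4
        for p in q: cv2.circle(a,(int(p[0]),int(p[1])),1,(0,0,255),-1)
        im.append(a)
    cv2.imwrite("pics/fit0.png",np.hstack(im))
E
python3 clipfit.py
```

```text
top [ 4.6798e+02 -2.4130e+02  3.4000e-01] -199.7607879638672
side [ 4.6727e+02 -2.3131e+02  1.7000e-01] -197.1019287109375
```

View pics/fit0.png

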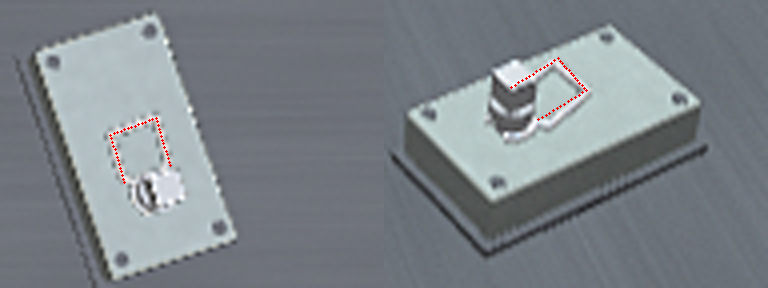

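>>> {"api": "play_rows", "payload": {"targets": [[0,0,0,0,8],[0,0,0,0,16],[0,0,0,0,24],[0,0,0,0,32],[0,0,0,0,40],[0,0,0,0,48],[0,0,0,0,56],[0,0,0,0,59],[0,0,0,0,59]]}}

```text
clock: 1.4
eef_pos: [159.1, 630.2, 256.3]
tool_rot: [3.141, 0.0, 1.864]
force: [-0.2, 0.8, 0.1]
width: 85.3
gripper_force: 0.0
```

The top fit sits right on the loop: ring at about (468,-241) and yaw 0.31–0.34. The side fit locked onto the shaft, so I'm ignoring it. The tool's y axis now lies along the toe, so I'm moving over the pick.

>>> {"api": "play_rows", "payload": {"targets": [[0,-4.5,1.85,0,0],[0,-9,3.7,0,0],[0,-13.5,5.55,0,0],[0,-18,7.4,0,0],[0,-22.5,9.25,0,0],[0,-27,11.1,0,0],[0,-31.5,12.95,0,0],[0,-36,14.8,0,0],[0,-40.5,16.65,0,0],[0,-44.9,18.5,0,0]]}}

```text
clock: 2.4
eef_pos: [467.4, 252.1, 256.6]
tool_rot: [3.141, -0.0, 1.866]
force: [1.6, 1.0, -0.3]
width: 85.1
gripper_force: 0.0
```

>>> {"api": "play_rows", "payload": {"targets": [[0,0,0,0,0],[0,0,0,0,0],[0,0,0,0,0]]}}

```text
clock: 2.7
eef_pos: [465.4, 255.0, 256.2]
tool_rot: [-3.141, -0.001, 1.866]
force: [0.6, 0.4, 0.4]
width: 85.3
gripper_force: 0.0
```

>>> {"api": "play_rows", "payload": {"targets": [[0,-0.1,0,3,0],[0,-0.1,0,6,0],[0,-0.1,0,9,0],[0,-0.1,0,10.5,0],[0,-0.1,0,11.2,0],[0,-0.1,0,11.2,0],[0,-0.1,0,11.2,0]]}}

```text
clock: 3.4
eef_pos: [466.7, 253.8, 145.0]
tool_rot: [3.14, -0.001, 1.866]
force: [0.7, 0.3, 0.1]
width: 85.6
gripper_force: 0.0
```

>>> {"api": "play_rows", "payload": {"targets": [[1,0,0,0,0],[1,0,0,0,0],[1,0,0,0,0],[1,0,0,0,0],[1,0,0,0,0],[1,0,0,0,0],[1,0,0,0,0],[1,0,0,0,0],[1,0,0,0,0],[1,0,0,0,0]]}}

```text
clock: 4.4
eef_pos: [467.0, 253.0, 144.8]
tool_rot: [3.141, -0.0, 1.864]
force: [-0.9, 0.4, 5.9]
width: 21.1
gripper_force: 58.7
```

>>> {"api": "play_rows", "payload": {"targets": [[1,0,0,-1,0],[1,0,0,-2,0],[1,0,0,-3,0],[1,0,0,-4,0],[1,0,0,-5,0],[1,0,0,-6,0],[1,0,0,-7,0]]}}

```text
clock: 5.1
eef_pos: [466.5, 252.9, 215.2]
tool_rot: [3.141, -0.0, 1.864]
force: [-0.1, 0.1, -1.7]
width: 21.5
gripper_force: 58.3
```

>>> {"api": "play_rows", "payload": {"targets": [[1,0,0,-1,0],[1,0,0,-2,0],[1,0,0,-3,0],[1,0,0,-4,0],[1,0,0,-4,0],[1,0,0,-4,0]]}}

```text
clock: 5.7
eef_pos: [466.5, 252.9, 254.4]
tool_rot: [3.141, -0.0, 1.864]
force: [0.5, 0.5, -1.3]
width: 21.2
gripper_force: 58.3
```

Run:
```python
from h import *
print({k:np.round(v,3) for k,v in ctrl.read_state().items() if k in("clock","eef_pos","tool_rot","force","torque","width")})
shot("top","top1"); im,W=shot("side","side1")
cv2.imwrite("pics/s1.png",cv2.resize(cv2.imread("pics/side1.png")[90:250,180:400],None,fx=3,fy=3,interpolation=2))
```

```text
{'clock': np.float64(5.7), 'eef_pos': array([466.499, 252.911, 254.408]), 'tool_rot': array([ 3.141, -0.   ,  1.864]), 'force': array([ 0.453,  0.461, -1.334]), 'torque': array([-0.028,  0.033,  0.039]), 'width': np.float64(21.239)}
```

View pics/s1.png

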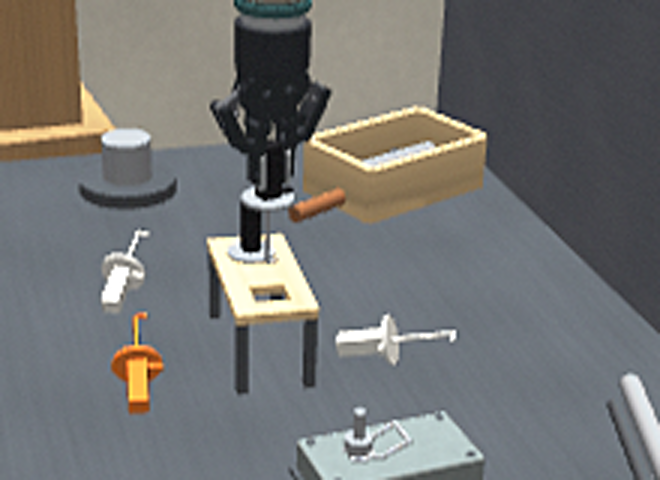

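The pick hangs straight in the jaws, clear of the rack, with the toe to the right. The empty hole shows at (270,292). Going over the clip.

>>> {"api": "play_rows", "payload": {"targets": [[1,-4,-1,0,0],[1,-8,-2,0,0],[1,-12,-3,0,0],[1,-16,-4,0,0],[1,-20,-5,0,0],[1,-24,-6,0,0],[1,-28,-7,0,0],[1,-32,-8,0,0],[1,-36,-9,0,0],[1,-40,-10,0,0]]}}

```text
clock: 6.8
eef_pos: [486.1, -160.5, 253.8]
tool_rot: [-3.141, -0.001, 1.864]
force: [1.4, -0.2, -1.8]
width: 21.5
gripper_force: 58.3
```

>>> {"api": "play_rows", "payload": {"targets": [[1,-3,-0.8,0,0],[1,-5,-1.3,0,0],[1,-7,-1.8,0,0],[1,-7.3,-1.8,0,0],[1,-7.3,-1.8,0,0],[1,-7.3,-1.8,0,0],[1,-7.3,-1.8,0,0]]}}

```text
clock: 7.5
eef_pos: [490.5, -232.5, 254.1]
tool_rot: [-3.141, -0.001, 1.866]
force: [-0.5, -0.4, -1.1]
width: 21.3
gripper_force: 58.3
```

>>> {"api": "play_rows", "payload": {"targets": [[1,-0.2,0,2,0],[1,-0.2,0,4,0],[1,-0.2,0,6,0],[1,-0.2,0,6.8,0],[1,-0.2,0,6.8,0],[1,-0.2,0,6.8,0]]}}

```text
clock: 8.1
eef_pos: [491.4, -235.9, 186.9]
tool_rot: [3.141, 0.001, 1.864]
force: [0.1, -1.0, -1.1]
width: 21.2
gripper_force: 58.3
```

Run:
```python
from h import *
from clipfit import proj,world
s=ctrl.read_state(); p=s["eef_pos"]; print(np.round(p,1),s["tool_rot"])
shot("side","side2"); a=cv2.imread("pics/side2.png"); u,v,k=280,210,6
a=cv2.resize(a[v:v+95,u:u+125],None,fx=k,fy=k,interpolation=2)
w=.303; hb=p[2]-119.8
pts=[np.array([p[0],p[1],z]) for z in (hb+75,hb+2.5)]; pts.append(pts[1]+12*np.array([np.cos(w),np.sin(w),0]))
for col,P in(((0,0,255),np.array(pts)),((0,200,0),world(467.6,-241.8,.31))):
    for q in (proj("side",P)-[u,v]+.5)*k: cv2.circle(a,(int(q[0]),int(q[1])),2,col,-1)
cv2.imwrite("pics/s2.png",a)
```

```text
[ 491.4 -235.9  186.9] [3.14089415e+00 5.44609922e-04 1.86445205e+00]
```

View pics/s2.png

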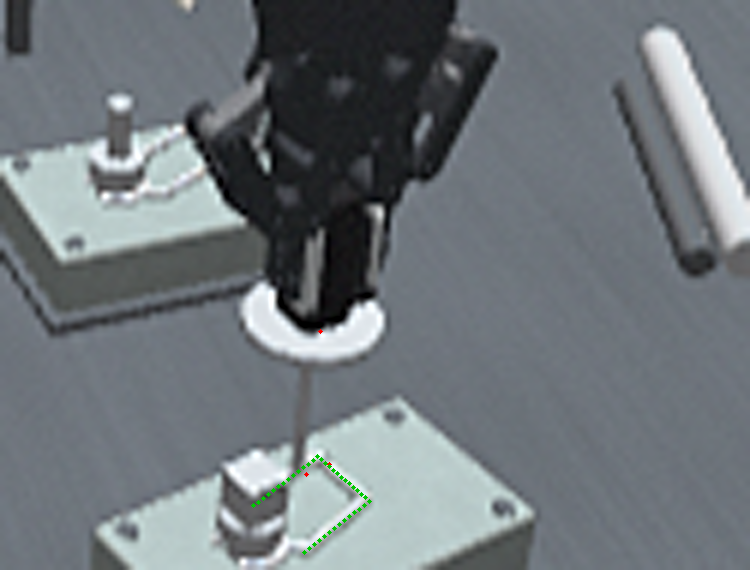

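The overlay matches: the shank at (300,470) lines up behind the bar, inside the loop in plan, with both offsets the same camera bias. Lowering the hook into the loop.

>>> {"api": "play_rows", "payload": {"targets": [[1,0,0,0.5,0],[1,0,0,1,0],[1,0,0,1.4,0],[1,0,0,1.7,0],[1,0,0,1.7,0],[1,0,0,1.7,0]]}}

```text
clock: 8.75
eef_pos: [490.9, -236.0, 169.2]
tool_rot: [-3.141, -0.0, 1.864]
force: [0.3, 0.2, -1.7]
width: 21.5
gripper_force: 58.3
```

>>> {"api": "play_rows", "payload": {"targets": [[1,0,0,0.2,0],[1,0,0,0.4,0],[1,0,0,0.6,0],[1,0,0,0.6,0],[1,0,0,0.6,0]]}}

```text
clock: 9.25
eef_pos: [490.9, -236.0, 163.2]
tool_rot: [-3.141, -0.0, 1.864]
force: [0.9, -0.1, -0.9]
width: 21.5
gripper_force: 58.3
```

>>> {"api": "play_rows", "payload": {"targets": [[1,0,0,0.1,0],[1,0,0,0.2,0],[1,0,0,0.2,0]]}}

```text
clock: 9.55
eef_pos: [490.8, -235.9, 161.2]
tool_rot: [-3.141, -0.0, 1.864]
force: [-0.5, 0.1, -1.1]
width: 21.4
gripper_force: 58.3
```

>>> {"api": "play_rows", "payload": {"targets": [[1,0,0.3,0,0],[1,0,0.6,0,0],[1,0,0.9,0,0],[1,0,1.2,0,0],[1,0,1.5,0,0],[1,0,1.7,0,0],[1,0,1.7,0,0]]}}

```text
clock: 10.25
eef_pos: [507.6, -230.9, 161.2]
tool_rot: [3.141, 0.0, 1.864]
force: [-0.2, 0.3, -1.6]
width: 21.4
gripper_force: 58.3
```

>>> {"api": "play_rows", "payload": {"targets": [[1,0,0.15,0,0],[1,0,0.3,0,0],[1,0,0.45,0,0],[1,0,0.6,0,0],[1,0,0.6,0,0]]}}

```text
clock: 10.75
eef_pos: [511.7, -229.6, 160.8]
tool_rot: [-3.139, -0.001, 1.864]
force: [-2.5, -1.3, -2.4]
width: 21.2
gripper_force: 58.3
```

Hooked: a 3 N reaction. Pulling on.

>>> {"api": "play_rows", "payload": {"targets": [[1,0,0.3,0,0],[1,0,0.6,0,0],[1,0,0.9,0,0],[1,0,1.2,0,0],[1,0,1.2,0,0]]}}

```text
clock: 11.25
eef_pos: [525.5, -225.6, 161.3]
tool_rot: [3.14, 0.0, 1.864]
force: [0.2, -0.0, -2.3]
width: 21.2
gripper_force: 58.7
```

>>> {"api": "play_rows", "payload": {"targets": [[1,0,0.3,0,0],[1,0,0.6,0,0],[1,0,0.9,0,0],[1,0,1.2,0,0],[1,0,1.2,0,0]]}}

```text
clock: 11.75
eef_pos: [536.7, -222.0, 161.3]
tool_rot: [3.141, 0.0, 1.865]
force: [-0.0, 0.5, -1.0]
width: 21.3
gripper_force: 58.7
```

Run:
```python
from h import *
s=ctrl.read_state(); p=s["eef_pos"]; print(np.round(p,1),s["tool_rot"])
shot("side","side3");shot("top","top3"); a=cv2.imread("pics/side3.png"); u,v,k=280,210,6
cv2.imwrite("pics/s3.png",cv2.resize(a[v:v+95,u:u+125],None,fx=k,fy=k,interpolation=2))
```

```text
[ 536.7 -222.   161.3] [3.14074466e+00 2.09709781e-04 1.86473396e+00]
```

View pics/s3.png

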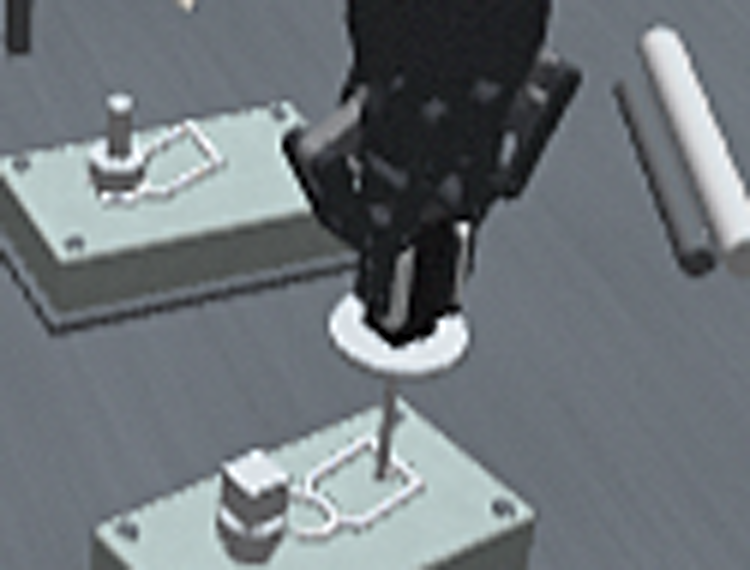

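The clip is off, its ring at (310,515) beside the shaft (255,500), with the shank in the loop at (383,470). I'm pulling 9 mm more for margin.

>>> {"api": "play_rows", "payload": {"targets": [[1,0,0.3,0,0],[1,0,0.6,0,0],[1,0,0.9,0,0],[1,0,0.9,0,0],[1,0,0.9,0,0]]}}

```text
clock: 12.35
eef_pos: [544.6, -219.7, 161.2]
tool_rot: [3.142, -0.0, 1.864]
force: [0.1, 0.6, -0.6]
width: 21.3
gripper_force: 58.7
```

>>> {"api": "play_rows", "payload": {"targets": [[1,0,-0.4,0,0],[1,0,-0.8,0,0],[1,0,-1.2,0,0],[1,0,-1.6,0,0],[1,0,-1.8,0,0],[1,0,-1.8,0,0],[1,0,-1.8,0,0]]}}

```text
clock: 13.05
eef_pos: [527.4, -225.0, 161.3]
tool_rot: [3.141, -0.0, 1.864]
force: [0.4, -0.3, -0.9]
width: 21.3
gripper_force: 58.7
```

>>> {"api": "play_rows", "payload": {"targets": [[1,0,0,-0.4,0],[1,0,0,-0.8,0],[1,0,0,-1.2,0],[1,0,0,-1.6,0],[1,0,0,-2,0],[1,0,0,-2.5,0]]}}

```text
clock: 13.65
eef_pos: [527.3, -224.9, 186.7]
tool_rot: [-3.142, -0.0, 1.864]
force: [0.0, 0.1, -1.0]
width: 21.4
gripper_force: 58.7
```

Run:
```python
from h import *
s=ctrl.read_state(); p=s["eef_pos"]; print(np.round(p,1),s["tool_rot"])
shot("side","side4"); a=cv2.imread("pics/side4.png"); u,v,k=280,210,6
cv2.imwrite("pics/s4.png",cv2.resize(a[v:v+95,u:u+125],None,fx=k,fy=k,interpolation=2))
```

```text
[ 527.3 -224.9  186.7] [-3.14152370e+00 -1.35884791e-04  1.86407741e+00]
```

View pics/s4.png

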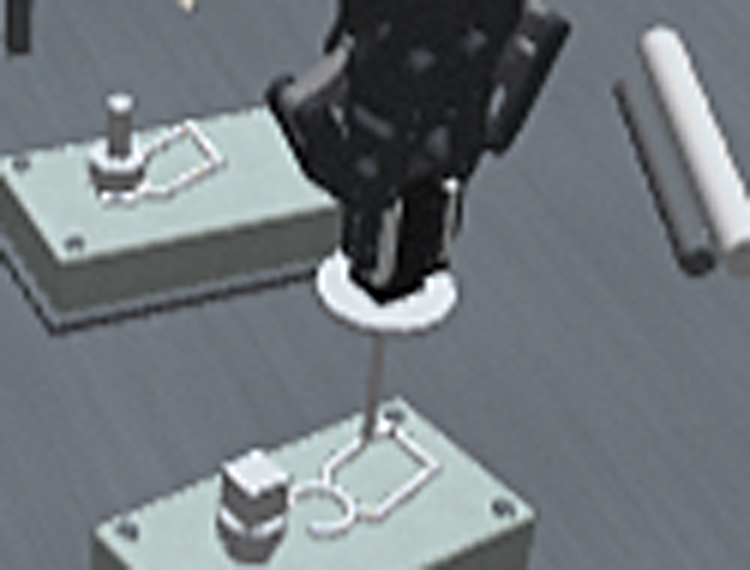

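The clip lies flat on its block, its ring at (322,510) clear of the shaft, and the hook is above it. Lifting and returning to the rack.

>>> {"api": "play_rows", "payload": {"targets": [[1,0,0,-2,0],[1,0,0,-4,0],[1,0,0,-6,0],[1,0,0,-6.8,0],[1,0,0,-6.8,0]]}}

```text
clock: 14.2
eef_pos: [527.9, -225.3, 255.3]
tool_rot: [3.14, 0.001, 1.864]
force: [-0.3, -0.0, -1.6]
width: 20.9
gripper_force: 58.8
```

>>> {"api": "play_rows", "payload": {"targets": [[1,4,0.7,0,0],[1,8,1.4,0,0],[1,12,2.1,0,0],[1,16,2.8,0,0],[1,20,3.4,0,0],[1,24,4,0,0],[1,28,4.7,0,0],[1,32,5.4,0,0],[1,36,6.1,0,0],[1,40,6.8,0,0]]}}

```text
clock: 15.2
eef_pos: [475.7, 179.0, 253.3]
tool_rot: [-3.14, 0.0, 1.864]
force: [0.6, -0.4, -1.7]
width: 21.5
gripper_force: 58.8
```

>>> {"api": "play_rows", "payload": {"targets": [[1,4,0.6,0,0],[1,7,1.1,0,0],[1,7.5,1.2,0,0],[1,7.5,1.2,0,0],[1,7.5,1.2,0,0],[1,7.5,1.2,0,0]]}}

```text
clock: 15.8
eef_pos: [466.9, 250.9, 254.1]
tool_rot: [-3.141, 0.001, 1.861]
force: [0.7, 1.0, -1.9]
width: 21.3
gripper_force: 58.8
```

>>> {"api": "play_rows", "payload": {"targets": [[1,0.2,0,1,0],[1,0.2,0,1.8,0],[1,0.2,0,1.8,0],[1,0.2,0,1.8,0]]}}

```text
clock: 16.2
eef_pos: [465.9, 254.4, 235.8]
tool_rot: [-3.141, 0.0, 1.864]
force: [0.1, -0.2, -1.0]
width: 21.1
gripper_force: 58.8
```

>>> {"api": "play_rows", "payload": {"targets": [[1,0,0,0.5,0],[1,0,0,1,0],[1,0,0,1.5,0],[1,0,0,2,0],[1,0,0,2.5,0],[1,0,0,3,0],[1,0,0,3,0]]}}

```text
clock: 16.9
eef_pos: [465.6, 254.5, 205.5]
tool_rot: [-3.14, 0.0, 1.864]
force: [-0.4, -0.1, -1.5]
width: 21.3
gripper_force: 58.8
```

>>> {"api": "play_rows", "payload": {"targets": [[1,-0.15,0,1,0],[1,-0.15,0,2,0],[1,-0.15,0,3,0],[1,-0.15,0,4,0],[1,-0.15,0,5,0],[1,-0.15,0,5.6,0],[1,-0.15,0,6,0],[1,-0.15,0,6,0]]}}

```text
clock: 17.7
eef_pos: [466.2, 253.2, 145.8]
tool_rot: [-3.141, 0.0, 1.864]
force: [-0.7, -0.4, -1.4]
width: 21.3
gripper_force: 58.8
```

Run:
```python
from h import *
shot("side","side5"); a=cv2.imread("pics/side5.png"); u,v,k=210,130,5
cv2.imwrite("pics/s5.png",cv2.resize(a[v:v+110,u:u+140],None,fx=k,fy=k,interpolation=2))
```

```text
(no output)
```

View pics/s5.png

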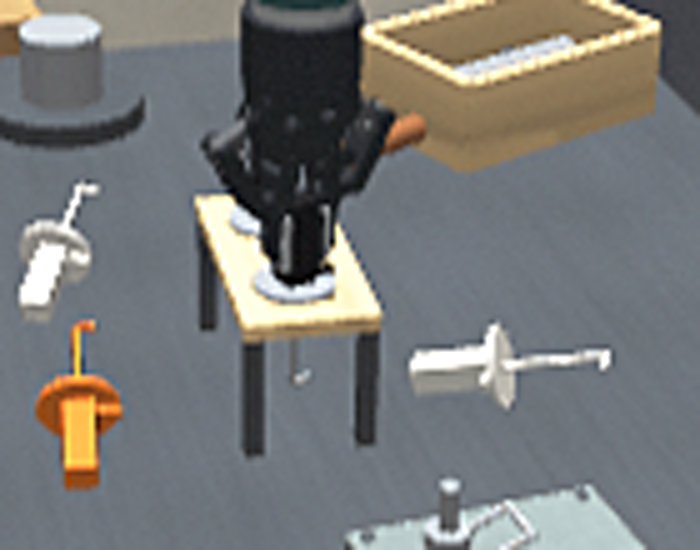

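The pick is in its hole, with the guard just above the rack (295,282). I'm lowering the last millimetre, then releasing.

>>> {"api": "play_rows", "payload": {"targets": [[1,0,0,0.1,0],[1,0,0,0.15,0],[1,0,0,0.15,0]]}}

```text
clock: 18.05
eef_pos: [466.5, 253.4, 145.0]
tool_rot: [3.141, -0.0, 1.864]
force: [-0.3, 0.1, -1.2]
width: 21.4
gripper_force: 58.8
```

>>> {"api": "play_rows", "payload": {"targets": [[0.6,0,0,0,0],[0,0,0,0,0],[0,0,0,0,0],[0,0,0,0,0],[0,0,0,0,0],[0,0,0,0,0],[0,0,0,0,0],[0,0,0,0,0],[0,0,0,0,0],[0,0,0,0,0]]}}

```text
clock: 19.05
eef_pos: [466.4, 253.3, 144.8]
tool_rot: [-3.142, -0.0, 1.864]
force: [-0.1, 0.0, -0.5]
width: 85.2
gripper_force: 0.0
```

>>> {"api": "play_rows", "payload": {"targets": [[0,0,0,-2,0],[0,0,0,-4,0],[0,0,0,-6,0],[0,0,0,-8,0],[0,0,0,-10,0],[0,0,0,-12,0],[0,0,0,-12,0],[0,0,0,-12,0]]}}

```text
clock: 19.85
eef_pos: [466.3, 253.4, 264.8]
tool_rot: [3.141, -0.0, 1.864]
force: [0.0, 0.4, -0.5]
width: 85.5
gripper_force: 0.0
```

Run:
```python
from h import *
im,W=shot("side","side6"); a=cv2.imread("pics/side6.png"); x,y,z=np.moveaxis(W,-1,0)
t=(abs(x-463)<45)&(abs(y-250)<45)&(z>158)&(z<175); print(W[t].mean(0),t.sum())
b=lambda u,v:cv2.resize(a[v:v+75,u:u+75],(375,375),interpolation=2)
cv2.imwrite("pics/s6.png",np.hstack([b(235,150),b(295,262)]))
```

```text
[463.42105484 254.00319054 163.78449542] 37
```

View pics/s6.png

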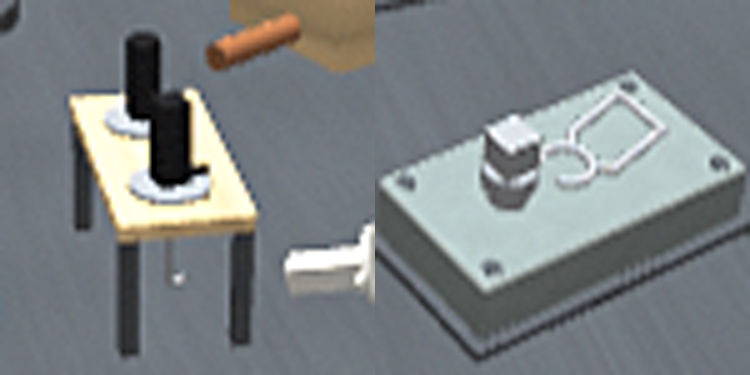

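The pick hangs upright in its hole (170,140), the handle top within 2 mm of where it started. The clip lies flat on its block (590,140), off the shaft, and the gripper is clear. Handing in.

```bash
python3 -c "
from cell import ctrl
print(ctrl.finish_job())"
```

```text
the job is handed in; nothing more can be done
None
```

The clip is off the square-ended shaft and lying flat on its block, the pick is back upright in its rack hole, and the job was handed in at about 20 s of the 48 s allowed; no verdict was returned.

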